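# Spread a retaining clip onto an axle stub

### The arm

A 6-joint arm with a two-finger parallel gripper is mounted at the origin on the work surface; the furniture and walls round the work are solid. World frame = base frame: x ahead of the robot, y to its left, z up, the work surface at z = 0. Lengths are in m, angles in degrees, forces in N, time in s.
With the tool pointing down it reaches from about 0.3 to 0.75 m from the base axis. Payload 8.5 kg.
Tool frame: the origin (TCP) lies midway between the tips of the shut fingers; the grasp point (between the pads) lies 19 mm behind it; z points along the fingers, y is the direction in which the jaws open and shut (so a half turn about z gives the same grasp; the last joint's range is limited). The gripper opens to 85 mm and grips with 20 to 120 N. Pads are 22 mm wide; open, the fingers measure 114 mm over their backs; the gripper's body (76 mm by 85 mm) begins 54 mm behind the grasp point. The pads swing forward as they close: fully open they stand 13 mm farther back than shut.
Start: joints at [52.237, 21.807, 74.336, -0, 83.858, -12.336], TCP at [0.236, 0.497, 0.231] pointing down, gripper open.
Joint ranges: [-178.18, 178.18], [-50.72, 133.34], [12.68, 142.11], [-81.47, 261.47], [9.98, 163.14], [-165.26, 165.26]. Speed limits (degrees/s): [136.94, 136.94, 180, 180, 180, 180].

### API

Orientations are given as a 3x3 rotation matrix whose columns are the frame's x, y, z axes.
In Python, from rig import env, viewer, ticket gives the robot as it stands. The module is installed in compiled form; this text tells all that it offers.
- The arm moves only by the shell command python3 -m pendant 'ROWS' [FORCE]. ROWS is JSON, a list of rows, each a list of 3 entries, a list of its own where there are three numbers: the shift along the world's x, y, z in mm, then the turn about the world's z in rad, then the opening, from -1 (shut) to 1 (fully open). A call has 1 to 12 rows; each row shifts and turns the pose as measured when the row begins; what a row does not reach is not made up. A row lasts 1/8 s, in which the tool goes at most 62.5 mm and 10.7 degrees, less where a joint would pass 70% of its speed; a pose out of reach is approached as far as the arm can. A call with a gripper value outside its range is refused whole. The fingers move at their own pace and stop on an object; FORCE is the grip in N (left out, the last holds). Time passes only in rows, so rows that do not move let the fingers close. It gives the time, the measured TCP pose, the force and the opening at its end, in the units of the state.
- env.observe(): the state, without advancing time (a new reading comes with each control period).
- viewer.get_image(name): name is "side" or "top" or "wrist"; returns (picture, depth): 480x640x3 uint8, red, green, blue; 480x640 float32, m along the optical axis (not along the pixel's ray), 0 where there is no reading.
- viewer.camera_params(name): a dict with "fx", "fy", "cx", "cy" (pixels), "rvec" (rotation vector, rad) and "tvec" (3), from world to camera coordinates, as OpenCV has them; the wrist camera has in their place "T_tool_cam" (4x4, takes a point from camera to tool coordinates, whose origin is the TCP and whose axes are the flange's). Camera axes: x right, y down, z forward; pixel columns grow to the right and rows downward; lengths in m; the calibration is good to about 2 mm. A picture is of the moment at which its call begins: read the wrist's pose just before it. camera_params takes no time and is no camera call.
- ticket.close_job(): hands the job in, once; it reports no verdict.
The state is a dict: "time_s": time; "q": joint angles; "qvel": joint speeds; "joint_efforts": joint torques, N m; "position": TCP position; "tool_rot": TCP orientation; "ft_force": force on the tool from outside, world axes, zero at the start; "wrist_torque": the same for the moment, N m; "grip_width": finger opening in m.
Only numpy, scipy, OpenCV 4.12 (cv2) and the standard library are available. Lean on these libraries where they do the work, as an engineer would, in place of code of your own. Each camera call takes 0.05 s, during which the arm holds its last target. There are 200 camera calls.

### The job

Squeeze the clip dispenser's trigger fully and let it go, so that the retaining clip is fed out to the front; then lift the spreading pliers from their stand, lower their tips into the gap of the clip and squeeze the handles fully to spread it. Carry the spread clip, not touching it with the gripper, over the axle stub and down to the groove, and finish while holding it there: still spread, level, centred round the groove and not pressed against the axle. Leave the loose paint pots, tape and sanding block where they are.

Things in the scene. Friction and masses are not known exactly. Their poses are not given: they have to be found in the camera images.
- dispenser: Grey clip dispenser, black floor, fixed; -x is the feed direction, roughly toward the robot. Origin under the clip's start. Flat track: x -105 to +36 mm, 62 mm wide, floor 22 mm high; 17 mm wide cross slot for the pliers' tips at x -79 to -96 mm; then a front bar with 4 mm stop lip. A hood (x -35 to -17, top 38 mm) covers the gap until fed. Behind, at x = +65 mm, an upright pistol grip on a 28 mm high foot.
- dispenser_grip (a point): On the OUTER face (-y side) of the fixed black grip, 85 mm above the table; axes as the dispenser. The grip is 20 mm along x, 12 mm thick, top 100 mm high. Fully squeezed, grip plus trigger span 34 mm: y = 0 to +34 mm from here (middle +17 mm); at rest 58 mm. The grip does not yield: close round that squeezed middle, along y.
- trigger_pad (a point): On the outer face of the trigger: dark steel lever, 16 mm wide (x), 6 mm thick, on the dispenser's +y side of the fixed grip, top about 93 mm high at rest. Hinged at its foot, 30 mm above the table. Pinch it from above together with the fixed grip, 85 mm above the table.
- trigger (a joint): Trigger angle (rad): 0 released (leaning out), 0.4 fully squeezed at its stop. Spring at the pad: 3 N to start, 7 N at the stop. It drives a pusher 62 mm along the track, which feeds the clip 61 mm; let go, both spring back and the clip stays at the front.
- clip_centre (a point): Steel retaining clip, 4 mm thick, 20 g, lying flat: an open spring ring about 64 mm long, 41 mm wide. Point: centre of its round opening, half-way up. +x points to the gap between its two straight ends, z up. Opening at rest 30 mm wide (axle: 32 mm), spread by the pliers a 35.5 mm circle round this point. Starts with its gap under the hood, toward the dispenser's -x.
- clip_gap (a point): Where the pliers' tips go: on the clip's x axis, 26 mm from clip_centre, half-way up. The gap here is about 11 mm wide (along the clip's y) at rest, slightly narrower outward; the ends run 13 to 39 mm from the centre. Once fed, this point lies over the middle of the cross slot.
- clip_arm (a joint): Opening of a clip arm (rad) about the back of the ring (both arms open alike): 0 at rest, about 0.13 fully spread by the pliers. Closing spring about 6 N at the gap.
- clip: The same clip; origin at the ring centre on its underside.
- pliers: Spreading pliers, dark steel, about 130 g, upright in a wooden stand, handles up, tips down, 132 mm tall. Origin at the pivot, z up, handles and tips move along y. Cross bars below the pivot (46 mm along y, 23 mm along x, underside 13 mm below the pivot) rest on the stand. Squeezing drives the tips APART. Same front and back.
- pliers_grip (a point): Grasp point midway between the handles, 62 mm above the pivot, 130 mm above the table in the stand. Flat rubber grips 14 mm wide along x, 42 to 78 mm above the pivot (a grasp 8 mm higher is good too). Over them along y at rest: 58 mm here, 64 mm at the top; fully squeezed 30 mm. They yield only above 8 N, full squeeze 13 N (17 N with clip): carry with about 6 N, spread with 25 N.
- pliers_tips (a point): Middle between the tips, 108 mm below pliers_grip: where the clip's mid-thickness sits. Tips: 10 mm along x, at rest about 6 mm over both along y, reach 8 mm lower; squeezed, 24.6 mm over their outer faces. Shoulders 2 mm above this point rest on top of the clip's ends; toes below keep it on. Lower until the shoulders touch, then squeeze.
- pliers_half (a joint): Angle of a handle (rad; both move alike): 0 at rest, tips together; 0.215 fully squeezed against the stop, tips spread.
- stand: Wooden pliers stand, fixed: 80 x 90 mm foot, block 46 x 70 mm, 55 mm high, with a 14 x 54 mm well in which the jaws hang (49 mm deep; lift the pliers 60 mm to clear). Origin under its centre.
- axle: Fixed aluminium plate (90 x 76 x 12 mm) with an upright steel axle stub; origin under its centre. Plate and pliers stand are right of a fixed blue vice (about 108 mm high) that stands between them and the dispenser: carry the clip over it. A tall magnifier lamp stands further right, behind: keep the gripper off its arm.
- axle_groove (a point): Centre of the groove on the axle's axis, 54.5 mm above the table. Groove 9 mm high, 27 mm diameter; stub above and below 32 mm diameter, its top 18.5 mm above this point with a 5 mm cone. A 52 mm wide boss ends 24.5 mm below this point.
- paint_pot_a: Small paint pot, 33 mm wide, 34 mm high; a bystander.
- paint_pot_b: Paint pot, 38 mm wide, 42 mm high; a bystander.
- masking_tape: Roll of tape lying flat, 68 mm wide, 18 mm high; a bystander.
- sanding_block: Brown sanding block 28 x 70 x 16 mm; a bystander.

How it is judged:
By the outcome, as a careful person would: the job done as asked, in the order asked, and still so for the second after the job is handed in, while the arm keeps its last pose, push and grip.
It also fails if it takes over 64 s, if anything falls off the work surface, if the arm or the gripper's body presses on something with over 40 N, if the wrist force passes 120 N, or if a joint passes its speed limit or range.

## Working session

There is one attempt and no reset: what is moved stays moved. The work goes in short steps, Python scripts to look and compute and a shell command to move; the robot and the scene stay as the last step left them, time stands still between calls to the robot, and variables do not carry over. Pictures are saved under pics/ and viewed, about 8 in all and at most 12, crops included, and the job is handed in when it is done.

```bash
mkdir -p pics
cat > h.py <<'E'
import numpy as np, cv2
from rig import env, viewer, ticket
def cam(name):
    p=viewer.camera_params(name); K=np.array([[p['fx'],0,p['cx']],[0,p['fy'],p['cy']],[0,0,1]])
    if 'rvec' in p:
        R=cv2.Rodrigues(np.array(p['rvec'],float))[0]; t=np.array(p['tvec'],float).ravel()
        return K,R.T,-R.T@t
    s=env.observe(); T=np.array(p['T_tool_cam']); Rt=np.array(s['tool_rot'])
    return K,Rt@T[:3,:3],Rt@T[:3,3]+np.array(s['position'])
def shot(name,png=None):
    c=cam(name); im,d=viewer.get_image(name)
    if png: cv2.imwrite('pics/'+png,im[:,:,::-1])
    return c,im,d
def ray(c,u,v):
    K,R,o=c; return o,R@np.linalg.inv(K)@np.array([u,v,1.])
def onz(c,u,v,z):
    o,d=ray(c,u,v); return o+d*(z-o[2])/d[2]
def pts(c,d):
    K,R,o=c; v,u=np.mgrid[:480,:640]
    P=np.stack([(u-K[0,2])/K[0,0]*d,(v-K[1,2])/K[1,1]*d,d],-1)
    return P@R.T+o
def proj(c,X):
    K,R,o=c; q=K@(R.T@(np.asarray(X)-o)); return q[:2]/q[2]
E
python3 - <<'E'
from h import *
s=env.observe();print(s)
for n in('top','side'):
    c,im,d=shot(n,n+'1.png');print(n,c)
    np.savez('pics/'+n+'1.npz',K=c[0],R=c[1],o=c[2],im=im,d=d)
E
```

```text
{'time_s': 0.0, 'q': array([ 5.22354224e+01,  2.18405134e+01,  7.43842236e+01,  7.18876917e-04,
        8.38555316e+01, -1.23350834e+01]), 'qvel': array([ 0.00116939, -0.0088922 , -0.03367373, -0.05303414, -0.05297197,
       -0.12137666]), 'joint_efforts': array([ 3.19399842e-04, -4.48465562e+01, -2.31275314e+01, -3.05060430e-04,
        4.81078896e-03,  2.89203498e-06]), 'position': array([0.23598892, 0.49649131, 0.23071935]), 'tool_rot': array([[-9.03113654e-01,  4.29400715e-01, -8.67831162e-04],
       [ 4.29401479e-01,  9.03113038e-01, -1.09986102e-03],
       [ 3.11468529e-04, -1.36594749e-03, -9.99999019e-01]]), 'ft_force': array([-0.0710772 ,  0.90187434, -0.10097471]), 'wrist_torque': array([-0.00523271, -0.02499203,  0.01055727]), 'grip_width': 0.08510309941665913}
top (array([[466.60182903,   0.        , 315.48911009],
       [  0.        , 466.60182903, 242.9473081 ],
       [  0.        ,   0.        ,   1.        ]]), array([[-0.02055356, -0.98287916,  0.18310134],
       [-0.99975424,  0.01868342, -0.01193307],
       [ 0.0083078 , -0.18330161, -0.98302162]]), array([0.34944906, 0.09698471, 0.94849945]))
side (array([[530.48486018,   0.        , 327.85278081],
       [  0.        , 530.48486018, 239.59847104],
       [  0.        ,   0.        ,   1.        ]]), array([[-0.9799941 , -0.08970302,  0.17766524],
       [-0.19902328,  0.43656255, -0.87738411],
       [ 0.00114201, -0.89519077, -0.44568171]]), array([0.35452018, 0.86446535, 0.49537615]))
```

View pics/top1.png

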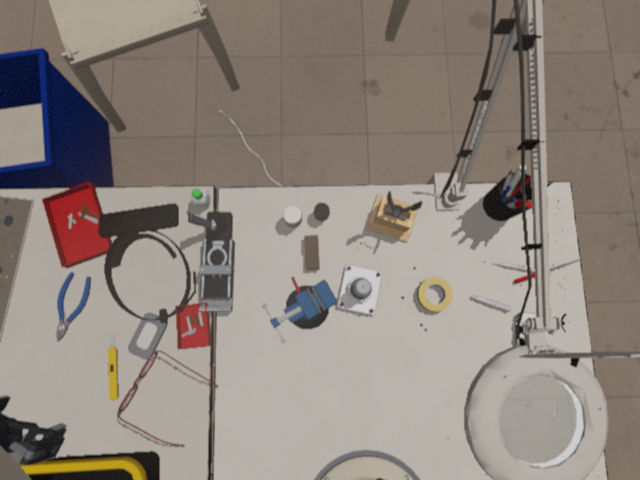

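View pics/side1.png

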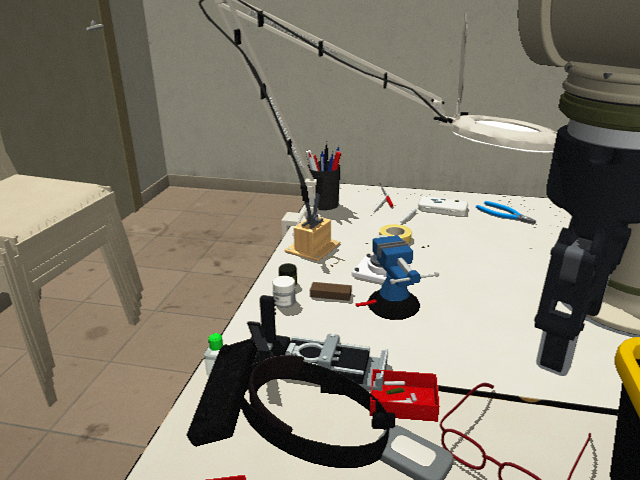

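The top view shows the dispenser at about (215,260), with its grip at about (210,222). The vice is at (308,302), the axle at (361,290), the pliers in their stand at (398,213), and the lamp arm to the right of them.

Run:
```python
from h import *
z=np.load('pics/top1.npz');c=(z['K'],z['R'],z['o']);P=pts(c,z['d'].astype(float));im=z['im']
def reg(n,u0,u1,v0,v1,h0,h1):
    Q=P[v0:v1,u0:u1].reshape(-1,3);Q=Q[(Q[:,2]>h0)&(Q[:,2]<h1)]
    r=cv2.minAreaRect((Q[:,:2]*1000).astype(np.float32))
    print(n,len(Q),Q.mean(0).round(4),'rect',np.round(r[0],1),np.round(r[1],1),round(r[2],1),'zmax',Q[:,2].max().round(4))
reg('disp all',190,240,205,318,.012,.12)
reg('grip tops',185,240,200,250,.08,.12)
reg('grip>60',185,240,200,250,.06,.12)
reg('axle top',340,385,270,310,.06,.085)
reg('plate',330,385,262,320,.006,.02)
reg('stand block',365,425,192,245,.045,.062)
reg('stand foot',365,425,192,245,.006,.03)
reg('pliers',370,430,180,240,.1,.17)
reg('vice',270,340,270,330,.07,.13)
for n,(u,v) in dict(floor=(300,400),b=(216,300)).items(): print(n,P[v,u])
a=im[195:320,180:245];b=im[180:320,335:430]
a=cv2.resize(a[:,:,::-1],None,fx=4.2,fy=4.2,interpolation=2);b=cv2.resize(b[:,:,::-1],None,fx=4.2,fy=4.2,interpolation=2)
o=np.zeros((600,800,3),np.uint8);o[:a.shape[0],:a.shape[1]]=a;o[:b.shape[0],300:300+b.shape[1]]=b
cv2.imwrite('pics/crop1.png',o)
```

```text
disp all 3047 [0.4929 0.2849 0.032 ] rect [492.7 294. ] [ 85.  229.4] 88.0 zmax 0.1043
grip tops 171 [0.5611 0.2908 0.0934] rect [561.8 294.3] [61.5 20.9] 89.3 zmax 0.1043
grip>60 265 [0.5609 0.2931 0.0852] rect [561.8 294.3] [61.5 20.9] 89.3 zmax 0.1043
axle top 226 [ 4.285e-01 -1.000e-04  7.340e-02] rect [429.   -0.7] [30.4 31.2] 43.4 zmax 0.0789
plate 1168 [4.279e-01 4.000e-04 1.370e-02] rect [430.6   1.5] [89.4 92.3] 76.7 zmax 0.02
stand block 520 [ 0.5717 -0.0715  0.056 ] rect [576.6 -74.4] [70.  46.6] 71.0 zmax 0.062
stand foot 652 [ 0.5654 -0.066   0.0112] rect [589.1 -79.5] [ 91.5 107.4] 71.1 zmax 0.0298
pliers 158 [ 0.5734 -0.0765  0.1295] rect [575.7 -72.5] [63.1 13.4] 72.0 zmax 0.1495
vice 1319 [0.3966 0.1036 0.1016] rect [391.1 114.2] [ 49.3 123.3] 28.0 zmax 0.1135
floor [0.21618541 0.12194681 0.00142411]
b [0.41227077 0.28694909 0.00837748]
```

View pics/crop1.png

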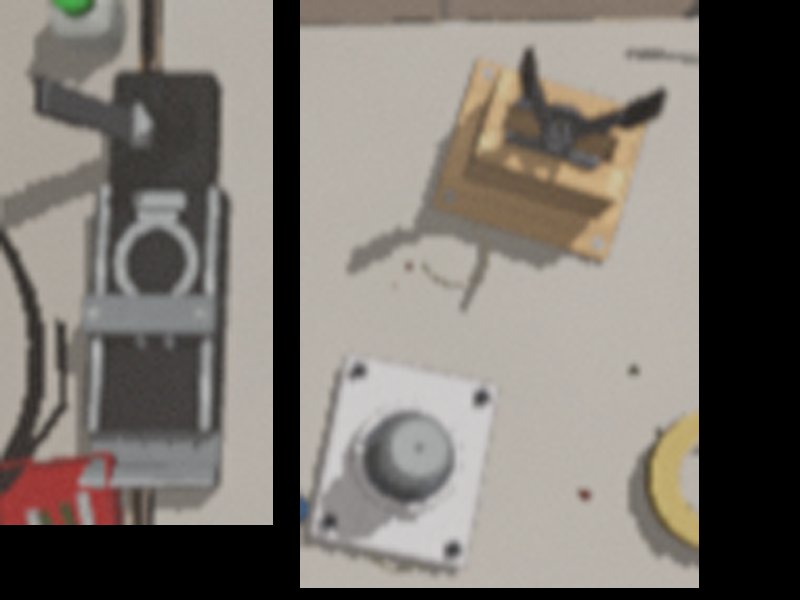

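The crop shows the dispenser aligned with world x, fed toward -x (image down), with the trigger arm leaning to +y (image left). The pliers stand is turned about -18°. I'll move above the dispenser and look from close by.

```bash
python3 -m pendant '[[[40,-31,10],0.15,1],[[40,-31,10],0.15,1],[[40,-31,10],0.13,1],[[40,-31,10],0,1],[[40,-31,10],0,1],[[40,-31,10],0,1],[[20,-20,0],0,1],[[0,0,0],0,1]]'
python3 - <<'E'
from h import *
print(viewer.camera_params('wrist')['T_tool_cam'].round(3))
c,im,d=shot('wrist','w1.png');print(env.observe()['position'],c[2]);np.savez('pics/w1.npz',K=c[0],R=c[1],o=c[2],im=im,d=d)
E
```

```text
time_s: 1.1
position: [0.5019, 0.2824, 0.2891]
tool_rot: [[-1.0, -0.002, -0.006], [-0.002, 1.0, -0.006], [0.006, -0.006, -1.0]]
ft_force: [0.1, 0.2, 0.1]
grip_width: 0.0854
[[-0.    -0.951 -0.309  0.079]
 [ 1.    -0.     0.    -0.   ]
 [-0.    -0.309  0.951 -0.143]
 [ 0.     0.     0.     1.   ]]
[0.50120359 0.28317194 0.28926778] [0.42368571 0.2826687  0.43239289]
```

View pics/w1.png

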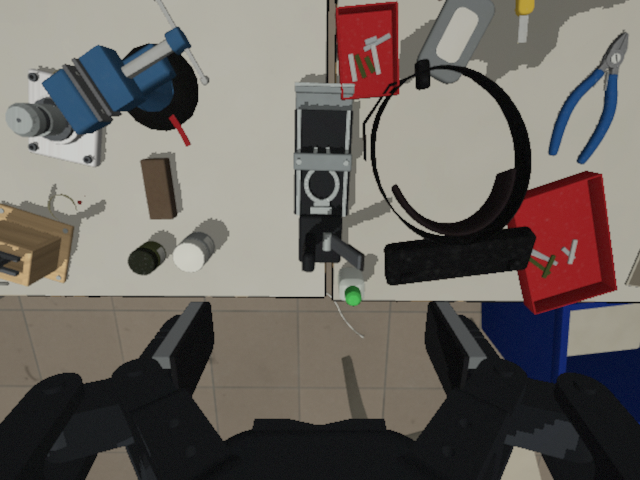

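The wrist view shows the dispenser at x≈296–354 with its front bar at row 90. The fixed grip is at (307,255), the trigger at (347,252), and the clip ring at (322,185).

Run:
```python
from h import *
z=np.load('pics/w1.npz');c=(z['K'],z['R'],z['o']);P=pts(c,z['d'].astype(float));im=z['im'].astype(int)
def reg(n,u0,u1,v0,v1,h0,h1):
    Q=P[v0:v1,u0:u1].reshape(-1,3);Q=Q[(Q[:,2]>h0)&(Q[:,2]<h1)]
    r=cv2.minAreaRect((Q[:,:2]*1000).astype(np.float32))
    print(n,len(Q),Q.mean(0).round(4),'rect',np.round(r[0],1),np.round(r[1],1),round(r[2],1),'z',np.percentile(Q[:,2],[5,50,95]).round(4)); return Q
for h in ((.08,.12),(.09,.12),(.096,.12)):
  Q=reg('grip+trig',290,370,220,290,*h); print(Q[:,:2].min(0).round(4),Q[:,:2].max(0).round(4))
reg('fixed grip',295,316,225,280,.093,.12)
reg('hood',285,360,145,175,.03,.05)
reg('track',285,356,80,215,.016,.05)
reg('frontbar',290,356,82,110,.018,.05)
reg('plate',20,110,60,175,.006,.02);reg('axletop',0,60,90,150,.066,.085)
m=(im.min(-1)>120)&(P[...,2]>.016)&(P[...,2]<.033)
for v in range(105,145,8): # rails
    u=np.where(m[v,285:362])[0]+285; print(v,P[v,u[0]].round(4),P[v,u[-1]].round(4)) if len(u) else 0
w=im[170:205,303:342].min(-1);Q=P[170:205,303:342]
print(Q[w>110].reshape(-1,3).mean(0),Q[w>110].min(0),Q[w>110].max(0))
```

```text
grip+trig 518 [0.559  0.2911 0.0934] rect [561.7 294.5] [61.7 20.9] 87.5 z [0.0822 0.0935 0.1006]
[0.55   0.2632] [0.5712 0.3251]
grip+trig 376 [0.5596 0.2868 0.0965] rect [561.9 294.5] [61.6 20.8] 87.1 z [0.0911 0.0975 0.1007]
[0.55   0.2632] [0.5712 0.3251]
grip+trig 212 [0.5595 0.2702 0.0993] rect [560.2 270.2] [11.8 18.5] 86.3 z [0.0968 0.0997 0.1009]
[0.5508 0.2645] [0.5695 0.2764]
fixed grip 232 [0.5589 0.2702 0.0989] rect [560.4 270.1] [12.2 20.3] 86.2 z [0.0945 0.0994 0.1009]
hood 1006 [0.4699 0.2835 0.0382] rect [470.4 283.7] [61.6 18.2] 88.7 z [0.0364 0.0383 0.0399]
track 6533 [0.4639 0.2838 0.0257] rect [459.4 285. ] [ 63.6 144.7] 88.9 z [0.0212 0.0231 0.0386]
frontbar 639 [0.3965 0.2871 0.0238] rect [398.5 286.1] [16.5 63.4] 0.0 z [0.021  0.023  0.0273]
plate 2054 [ 0.4425 -0.0047  0.0124] rect [428.2  -0.5] [76.7 90.1] 77.0 z [0.0099 0.0123 0.0162]
axletop 970 [0.4278 0.0022 0.0719] rect [428.4   0.5] [29.1 31.8] 65.5 z [0.0676 0.0726 0.0743]
113 [0.4206 0.254  0.021 ] [0.4205 0.3134 0.0225]
121 [0.4287 0.254  0.0232] [0.4285 0.3123 0.0266]
129 [0.4369 0.2538 0.0227] [0.4368 0.3128 0.0224]
137 [0.4452 0.2537 0.0231] [0.4452 0.3131 0.0213]
[0.50055187 0.28314229 0.02727809] [0.42368571 0.26400555 0.02023867] [0.51953677 0.30312888 0.43239289]
```

```bash
python3 -m pendant '[[[30,6,0],-0.02,1],[[29,4,-20],0,1],[[0,0,-50],0,1],[[0,0,-50],0,1],[[0,0,-40],0,1],[[0,0,0],0,1]]' 25
python3 - <<'E'
from h import *
c,im,d=shot('wrist','w2.png');print(env.observe()['position'])
E
```

```text
time_s: 1.9
position: [0.5553, 0.3002, 0.1257]
tool_rot: [[-1.0, 0.009, -0.006], [0.009, 1.0, -0.004], [0.006, -0.004, -1.0]]
ft_force: [0.3, 0.2, 1.0]
grip_width: 0.0852
[0.55641815 0.30053031 0.12798271]
```

View pics/w2.png

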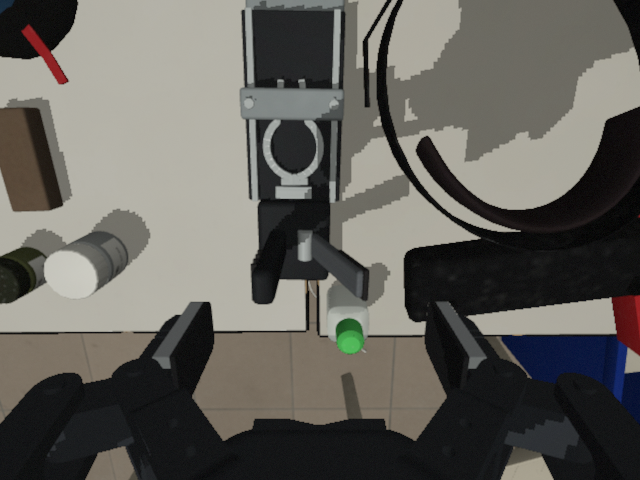

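The grip (265,265) and trigger (340,262) sit left of centre between the fingers (mid column 320). That matches the measured 8 mm y offset.

```bash
python3 -m pendant '[[[5,-8,0],-0.01,1],[[0,0,-22],0,1],[[0,0,-22],0,1],[[0,0,-20],0,1],[[0,0,0],0,1]]' 25; python3 -c "
from h import *
s=env.observe();print(s['position'],s['ft_force'],s['grip_width'])
c,im,d=shot('wrist');s=env.observe();print(s['position'])"
```

```text
time_s: 2.58
position: [0.5667, 0.293, 0.0737]
tool_rot: [[-1.0, 0.02, 0.016], [0.02, 1.0, 0.003], [-0.016, 0.003, -1.0]]
ft_force: [0.2, 0.2, 0.4]
grip_width: 0.0854
[0.56671968 0.29296969 0.07370014] [0.24486966 0.24983442 0.38704072] 0.08535046421773415
[0.56736594 0.29316919 0.07486246]
```

```bash
python3 -m pendant '[[[-5,0,-11],0,1],[[0,0,0],0,1],[[0,-4,0],0,0.8],[[0,-4,0],0,0.6],[[0,-4,0],0,0.5],[[0,0,0],0,0.5]]' 25
```

```text
time_s: 3.38
position: [0.564, 0.283, 0.0685]
tool_rot: [[-0.999, 0.02, 0.027], [0.02, 1.0, 0.01], [-0.027, 0.011, -1.0]]
ft_force: [-0.6, 3.4, -1.8]
grip_width: 0.064
```

```bash
python3 -m pendant '[[[0,-2,-4],0,0.3],[[0,0,0],0,0],[[0,0,0],0,-0.4],[[0,0,0],0,-0.4],[[0,0,0],0,-0.4],[[0,0,0],0,-0.4]]' 30; python3 -c "
from h import *
c,im,d=shot('wrist','w3.png')"
```

```text
time_s: 4.12
position: [0.565, 0.282, 0.0665]
tool_rot: [[-0.999, 0.019, 0.031], [0.02, 1.0, 0.012], [-0.031, 0.013, -0.999]]
ft_force: [0.2, 3.1, 2.6]
grip_width: 0.0331
```

View pics/w3.png

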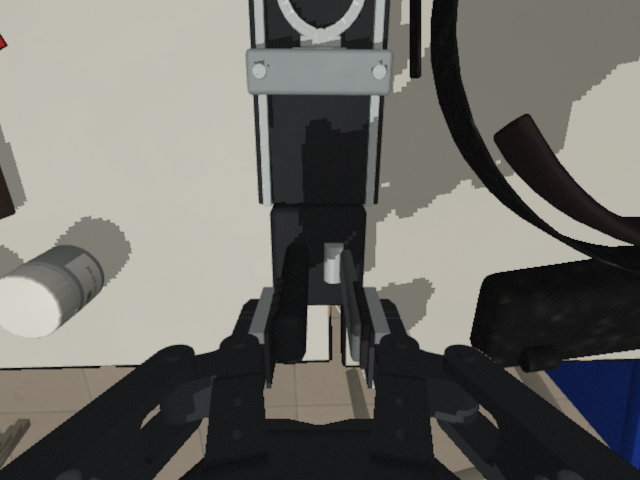

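The grip and trigger are pinched together at (290–350,310), 33 mm wide (fully squeezed), and the clip has moved forward past the hood to (320,10). I'll release and lift.

```bash
python3 -m pendant '[[[0,0,0],0,0.2],[[0,0,0],0,0.6],[[0,4,0],0,1],[[0,5,0],0,1],[[0,0,0],0,1],[[0,0,20],0,1],[[0,0,35],0,1],[[-20,0,40],0,1],[[-40,-30,45],0,1],[[-40,-30,40],0,1],[[0,0,0],0,1]]' 30
python3 - <<'E'
from h import *
s=env.observe();print(s['position'],s['tool_rot'].round(3).tolist())
c,im,d=shot('wrist','w4.png');np.savez('pics/w4.npz',K=c[0],R=c[1],o=c[2],im=im,d=d)
E
```

```text
time_s: 5.55
position: [0.4662, 0.2319, 0.2457]
tool_rot: [[-0.999, 0.019, 0.031], [0.02, 1.0, 0.009], [-0.031, 0.01, -0.999]]
ft_force: [0.2, 0.7, 0.5]
grip_width: 0.0857
[0.46617393 0.23190819 0.24565742] [[-0.999, 0.019, 0.031], [0.02, 1.0, 0.009], [-0.031, 0.01, -0.999]]
```

View pics/w4.png

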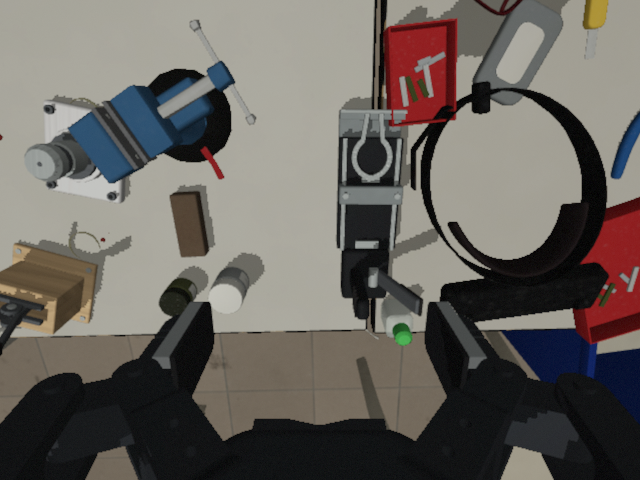

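The clip is fed to the front: its ring is at (372,157) and its ends run up to about row 115 on the front bar. The pusher is back at (367,243). Next I'll measure the clip's gap and go to the pliers.

Run:
```python
from h import *
z=np.load('pics/w4.npz');c=(z['K'],z['R'],z['o']);P=pts(c,z['d'].astype(float));im=z['im']
g=im.min(-1).astype(int)
m=np.zeros_like(g,bool); 
print(np.round(np.median(P[140:150,363:366].reshape(-1,3),0),4))
def X(u,v,zz=.027): return (onz(c,u,v,zz)*1000).round(1)
for v in (113,117,121,125,129,133,137): print(v,' '.join(map(str,g[v,350:400])))
# hole: dark blob inside ring
mm=np.zeros(g.shape,np.uint8); sub=(g[130:190,345:400]<75).astype(np.uint8)
n,l,st,ce=cv2.connectedComponentsWithStats(sub)
for i in range(1,n):
    if st[i,4]>60: print('dark',st[i],ce[i]+[345,130],X(*(ce[i]+[345,130])))
for v in range(150,172,4):
    print(v,' '.join(map(str,g[v,345:405])))
```

```text
[0.4232 0.2783 0.0226]
113 121 120 120 121 122 122 121 122 123 122 124 123 125 125 124 126 132 133 134 120 121 133 134 133 134 134 134 134 130 130 132 132 133 122 121 129 130 129 131 131 122 82 29 106 131 132 130 132 132 132
117 120 120 120 119 119 119 120 120 120 121 121 122 122 122 110 132 149 149 132 94 102 120 122 121 120 120 119 121 100 128 151 149 152 133 116 121 120 122 121 121 122 91 28 98 120 119 120 121 120 121
121 118 119 120 119 119 118 119 118 118 118 118 119 119 101 128 149 149 150 119 70 70 69 99 116 115 116 115 115 109 124 145 149 150 119 67 69 69 68 50 15 18 19 31 33 96 116 116 116 115 116
125 119 118 117 117 118 118 118 118 117 119 118 118 109 123 145 149 152 121 68 70 69 69 100 117 117 115 116 117 114 112 134 150 149 128 87 70 71 69 61 39 22 14 27 28 25 30 28 32 30 30
129 71 71 101 118 117 118 116 117 116 117 117 115 111 136 151 150 127 87 71 71 85 109 119 119 118 118 117 118 117 100 129 151 149 152 137 96 70 71 70 100 109 111 117 117 117 116 118 118 118 112
133 73 71 71 72 71 71 70 70 68 71 70 71 127 150 151 148 115 70 71 71 72 71 71 71 71 71 69 70 70 71 129 152 1
[... 885 characters left out ...]
26 30 29 31 27 27 30 32 29 52 121 148 149 151 137 86 21 31 51 131 153 152 136 89 38 75 92 92
162 155 115 28 32 30 30 48 131 155 151 151 138 92 23 31 32 33 31 30 31 31 28 31 31 31 31 31 30 29 32 29 29 30 31 29 30 30 31 30 30 52 120 152 154 151 155 121 41 28 37 78 132 152 151 120 54 45 77 92 91
166 154 114 24 30 32 32 32 34 115 152 154 150 152 120 45 24 30 32 32 32 30 30 29 32 31 31 30 29 28 27 30 32 30 30 32 31 31 30 58 113 145 154 166 170 139 74 27 30 28 49 115 146 151 155 118 30 63 86 91 92
170 158 121 26 32 29 32 30 30 31 32 106 144 155 154 150 141 104 53 21 26 28 27 28 28 27 30 30 30 32 31 30 27 29 29 39 77 117 144 151 155 154 142 102 40 29 29 31 30 28 47 129 153 151 135 87 39 74 92 93 92
```

Run:
```python
from h import *
z=np.load('pics/w4.npz');c=(z['K'],z['R'],z['o']);P=pts(c,z['d'].astype(float));im=z['im'];g=im.min(-1).astype(int)
def X(u,v,zz=.026): return (onz(c,u,v,zz)*1000).round(1)
for u,v in((371.7,157),(373.5,129),(373.8,121),(351.2,158),(392.2,158),(362.5,129),(384.5,129),(369.5,137),(379.5,137)): print(u,v,X(u,v))
for v in range(104,190,3): print(v,'floor col357',P[v,358].round(4)*1000,g[v,358],'mid',(P[v,373]*1000).round(1),g[v,373],'arm',(P[v,382]*1000).round(1))
```

```text
371.7 157 [434.7 285.6  26. ]
373.5 129 [408.6 286.5  26. ]
373.8 121 [401.3 286.6  26. ]
351.2 158 [435.3 265.7  26. ]
392.2 158 [436.1 305.5  26. ]
362.5 129 [408.4 276.1  26. ]
384.5 129 [408.8 296.9  26. ]
369.5 137 [415.8 282.9  26. ]
379.5 137 [416.  292.5  26. ]
104 floor col357 [ 3.862e+02  2.744e+02 -2.000e-01] 97 mid [ 3.865e+02  2.893e+02 -1.000e-01] 6 arm [386.7 298.4  -1.4]
107 floor col357 [389.  274.4  -0.4] 96 mid [389.3 289.5  -0.9] 7 arm [389.5 298.5  -1.4]
110 floor col357 [391.3 271.6  25.5] 134 mid [391.5 285.4  26.9] 131 arm [391.7 293.9  26. ]
113 floor col357 [393.9 271.6  26.6] 123 mid [394.2 285.6  25.9] 133 arm [394.3 294.   26.1]
116 floor col357 [396.7 272.   22.9] 120 mid [397.  286.5  20.8] 120 arm [397.1 294.3  24.8]
119 floor col357 [399.4 272.1  22.7] 116 mid [399.8 286.6  20.4] 106 arm [399.7 294.2  25.8]
122 floor col357 [402.9 273.7   8.2] 118 mid [403.2 288.5   8.6] 116 arm [382.8 231.9 386. ]
125 floor col357 [405.8 273.9   7. ] 117 mid [406.  288.5   8.9] 117 arm [405.1 294.4  26.1]
128 floor col357 [408.5 273.7   9.2] 117 mid [408.8 288.5   9.
[... 1161 characters left out ...]
8] 142 mid [445.1 287.7  22.2] 30 arm [445.4 296.7  21.7]
170 floor col357 [447.1 272.5  25.8] 154 mid [447.9 287.6  23.2] 32 arm [447.4 295.9  27. ]
173 floor col357 [450.1 272.6  25.7] 136 mid [451.  287.8  22.4] 29 arm [450.5 296.1  26.2]
176 floor col357 [453.7 273.   22.2] 29 mid [453.  287.2  27.4] 145 arm [454.5 297.2  20.9]
179 floor col357 [456.9 273.2  21.4] 14 mid [456.1 287.3  26.8] 151 arm [457.4 297.2  21.7]
182 floor col357 [459.8 273.1  22.1] 12 mid [459.3 287.5  26.2] 74 arm [460.3 297.2  22.1]
185 floor col357 [462.6 273.1  23.1] 27 mid [463.2 288.3  21.9] 22 arm [463.4 297.3  22.1]
188 floor col357 [462.2 271.4  38.3] 112 mid [462.6 285.9  38. ] 113 arm [462.7 294.5  38.6]
```

```bash
python3 -m pendant '[[[20,-35,25],-0.1,1],[[20,-50,25],-0.1,1],[[10,-50,20],-0.1,1],[[0,-50,0],0,1],[[-30,-50,0],0,1],[[0,-25,0],0,1],[[0,0,0],0,1]]' 30
python3 - <<'E'
from h import *
s=env.observe();print(s['position'],s['tool_rot'].round(3).tolist())
c,im,d=shot('wrist','w5.png');np.savez('pics/w5.npz',K=c[0],R=c[1],o=c[2],im=im,d=d)
E
```

```text
time_s: 6.48
position: [0.4912, -0.0352, 0.3056]
tool_rot: [[-0.947, 0.322, 0.014], [0.322, 0.947, 0.002], [-0.013, 0.006, -1.0]]
ft_force: [0.1, -0.1, -0.8]
grip_width: 0.0854
[ 0.49120095 -0.03517987  0.30564243] [[-0.947, 0.322, 0.014], [0.322, 0.947, 0.002], [-0.013, 0.006, -1.0]]
```

View pics/w5.png

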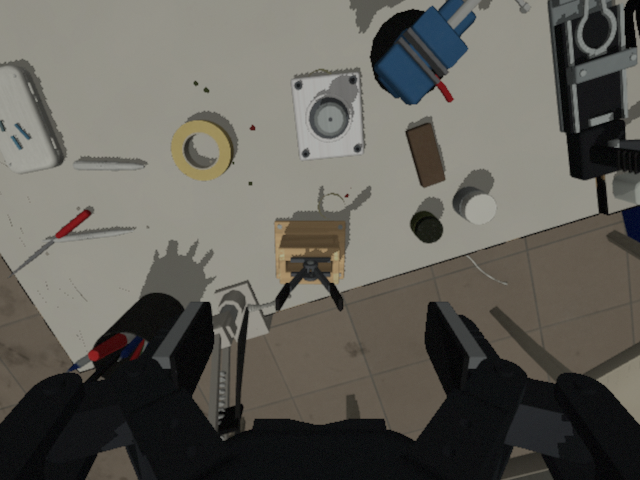

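The pliers' handle ends are at (283,298) and (338,300), with the stand block at (310,250). The axle is at (330,118). The lamp arm rises at (235,340), near the left finger, so I'll check its distance along with the pliers' pose.

Run:
```python
from h import *
for n in('w5','top1'):
    z=np.load(f'pics/{n}.npz');c=(z['K'],z['R'],z['o']);d=z['d'].astype(float);P=pts(c,d);im=z['im'];P[d<=0]=np.nan
    a=lambda lo,hi,r=.06:(P[...,2]>lo)&(P[...,2]<hi)&(np.hypot(P[...,0]-.575,P[...,1]+.074)<r)
    for lo,hi in((.105,.125),(.125,.14),(.14,.155),(.105,.155),(.05,.06)):
        Q=P[a(lo,hi)]; 
        if len(Q)<10: continue
        r=cv2.minAreaRect((Q[:,:2]*1000).astype(np.float32)); print(n,lo,len(Q),np.round(r[0],1),np.round(r[1],1),round(r[2],1),(Q.max(0)*1000).round(1))
    m=(P[...,2]>.12)&(P[...,2]<.5)&(np.hypot(P[...,0]-.575,P[...,1]+.074)<.3)&(P[...,0]>.45)&(P[...,1]<-.05)&~a(0,.2)
    if n=='top1':
        Q=P[m]
        for lo in np.arange(.12,.5,.04):
            q=Q[(Q[:,2]>=lo)&(Q[:,2]<lo+.04)]
            if len(q): dd=np.hypot(q[:,0]-.575,q[:,1]+.074);i=dd.argmin();print('lamp',lo.round(2),len(q),q[i].round(3),dd[i].round(3),np.median(q,0).round(3))
    h=(P[...,2]>.06)&(np.hypot(P[...,0]-.428,P[...,1])<.03)&(P[...,2]<.09); Q=P[h]; print('axle',cv2.minEnclosingCircle((Q[:,:2]*1000).astype(np.float32)), np.percentile(Q[:,2],[50,98]))
```

```text
w5 0.105 210 [574.8 -73.4] [52.1 13.3] 71.3 [588.2 -46.9 125. ]
w5 0.125 166 [574.5 -73. ] [59.3 13.1] 71.1 [588.3 -43.1 139.8]
w5 0.14 182 [575.  -73.1] [62.8 14.2] 70.7 [591.1 -41.9 146.9]
w5 0.105 558 [574.9 -73.1] [62.8 14.2] 70.7 [591.1 -41.9 146.9]
w5 0.05 1323 [575.5 -75.4] [69.8 47.3] 71.4 [608.4 -35.9  59.8]
axle ((427.9439697265625, -1.536981463432312), 15.777606964111328) [0.07288043 0.07483781]
top1 0.105 51 [575.5 -72.5] [47.9 12.3] 71.0 [588.5 -48.  124.3]
top1 0.125 41 [575.7 -72.6] [58.3 12.6] 71.0 [589.1 -43.2 139.9]
top1 0.14 55 [575.6 -72.5] [63.1 13.1] 72.4 [591.3 -42.2 149.5]
top1 0.105 147 [575.7 -72.5] [63.1 13.4] 72.0 [591.3 -42.2 149.5]
top1 0.05 456 [576.6 -74.4] [70.1 46.5] 70.8 [608.3 -34.4  60. ]
lamp 0.12 415 [ 0.618 -0.165  0.126] 0.101 [ 0.623 -0.19   0.136]
lamp 0.16 291 [ 0.636 -0.165  0.162] 0.109 [ 0.645 -0.182  0.184]
lamp 0.2 285 [ 0.653 -0.163  0.201] 0.119 [ 0.659 -0.181  0.22 ]
lamp 0.24 324 [ 0.669 -0.163  0.242] 0.129 [ 0.676 -0.18   0.261]
lamp 0.28 693 [ 0.682 -0.162  0.285] 0.139 [ 0.689 -0.18   0.306]
lamp 0.32 1833 [ 0.559 -0.186  0.359] 0.113 [ 0.521 -0.206  0.34 ]
lamp 0.36 2148 [ 0.582 -0.181  0.367] 0.107 [ 0.604 -0.192  0.382]
lamp 0.4 2077 [ 0.625 -0.174  0.4  ] 0.112 [ 0.682 -0.183  0.42 ]
lamp 0.44 546 [ 0.689 -0.162  0.441] 0.144 [ 0.713 -0.179  0.448]
axle ((429.29376220703125, -0.7757518291473389), 16.018362045288086) [0.07364776 0.077645  ]
```

```bash
python3 -m pendant '[[[28,-13,-20],0,1],[[28,-13,-35],0,1],[[28,-12,-35],0,1],[[0,0,-25],0,1],[[0,0,-10],0,1],[[0,0,0],0,1],[[0,0,0],0,1]]' 6
python3 - <<'E'
from h import *
s=env.observe();print(s['position'],s['tool_rot'].round(3).tolist())
E
```

```text
time_s: 7.4
position: [0.5809, -0.0652, 0.1748]
tool_rot: [[-0.95, 0.312, 0.014], [0.312, 0.95, 0.004], [-0.012, 0.008, -1.0]]
ft_force: [0.2, 0.6, -0.2]
grip_width: 0.0851
[ 0.58085626 -0.06523708  0.17481185] [[-0.95, 0.312, 0.014], [0.312, 0.95, 0.004], [-0.012, 0.008, -1.0]]
```

```bash
python3 -m pendant '[[[-6,-8,0],0.01,1],[[0,0,0],0,1],[[0,0,-8],0,1],[[0,0,-8],0,1],[[0,0,0],0,1]]' 6
python3 - <<'E'
from h import *
s=env.observe();print(s['position'],s['tool_rot'].round(3).tolist())
c,im,d=shot('wrist','w6.png')
E
```

```text
time_s: 8.02
position: [0.5746, -0.074, 0.1597]
tool_rot: [[-0.953, 0.302, 0.017], [0.302, 0.953, 0.003], [-0.015, 0.008, -1.0]]
ft_force: [-0.9, -0.3, 0.2]
grip_width: 0.0854
[ 0.57458827 -0.07397201  0.15973521] [[-0.953, 0.302, 0.017], [0.302, 0.953, 0.003], [-0.015, 0.008, -1.0]]
```

View pics/w6.png

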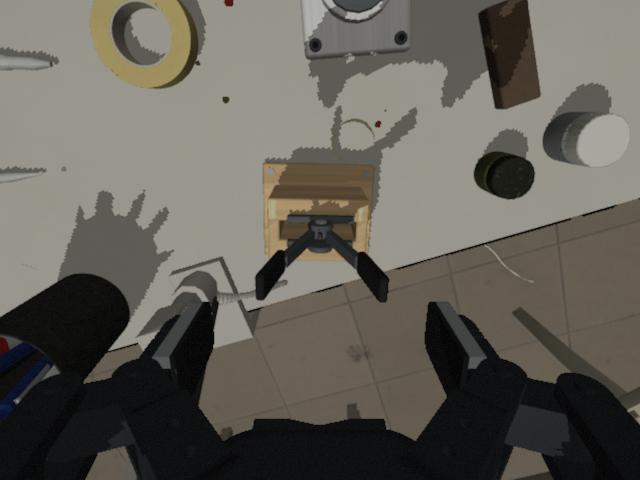

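The handles at (268,278) and (375,278) are centred between the fingers (mid about 322). I'll go down and take hold gently.

```bash
python3 -m pendant '[[[0,0,-14],-0.02,1],[[0,0,-14],0,1],[[0,0,-12],0,1],[[0,0,-8],0,1],[[0,0,0],0,1],[[0,0,0],0,1]]' 6
python3 - <<'E'
from h import *
s=env.observe();print(s['position'],s['tool_rot'].round(3).tolist())
E
```

```text
time_s: 8.82
position: [0.5746, -0.0739, 0.1081]
tool_rot: [[-0.946, 0.322, 0.016], [0.322, 0.947, 0.003], [-0.015, 0.008, -1.0]]
ft_force: [0.1, 0.4, 0.6]
grip_width: 0.0857
[ 0.57462908 -0.07385091  0.10810599] [[-0.946, 0.322, 0.016], [0.322, 0.947, 0.003], [-0.015, 0.008, -1.0]]
```

```bash
python3 -m pendant '[[[0,0,0],0,0.6],[[0,0,0],0,0.45],[[0,0,0],0,0.36],[[0,0,0],0,0.32],[[0,0,0],0,0.3],[[0,0,0],0,0.3]]' 6
```

```text
time_s: 9.57
position: [0.5763, -0.074, 0.1117]
tool_rot: [[-0.946, 0.322, 0.023], [0.322, 0.947, 0.001], [-0.022, 0.008, -1.0]]
ft_force: [-1.2, -0.3, 1.9]
grip_width: 0.0557
```

```bash
python3 -m pendant '[[[0,0,0],0,0.27],[[0,0,0],0,0.24],[[0,0,0],0,0.24]]' 6
python3 - <<'E'
from h import *
c,im,d=shot('wrist','w7.png')
E
```

```text
time_s: 9.95
position: [0.5768, -0.074, 0.1126]
tool_rot: [[-0.946, 0.322, 0.025], [0.322, 0.947, 0.0], [-0.024, 0.008, -1.0]]
ft_force: [-0.5, 1.4, 2.8]
grip_width: 0.053
```

View pics/w7.png

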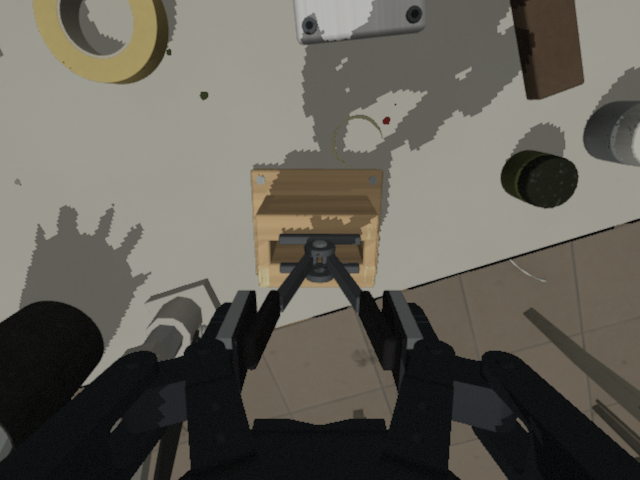

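The handles sit between the pads and appear to touch them. I'll test whether the 6 N force is honoured: if so, a smaller opening target won't squeeze the handles further.

```bash
python3 -m pendant '[[[0,0,0],0,0.1],[[0,0,0],0,0.1],[[0,0,0],0,0.1]]' 6;python3 -m pendant '[[[0,0,0],0,0.38],[[0,0,-2],0,0.38],[[0,0,0],0,0.38]]' 6
```

```text
time_s: 10.38
position: [0.5776, -0.0739, 0.1136]
tool_rot: [[-0.946, 0.322, 0.028], [0.322, 0.947, 0.0], [-0.026, 0.009, -1.0]]
ft_force: [-0.8, 0.2, 2.4]
grip_width: 0.0474
time_s: 10.75
position: [0.5767, -0.0739, 0.1098]
tool_rot: [[-0.946, 0.322, 0.024], [0.322, 0.947, 0.001], [-0.023, 0.009, -1.0]]
ft_force: [-0.1, 0.2, -1.7]
grip_width: 0.059
```

```bash
python3 -m pendant '[[[0,0,0],0,0.345],[[0,0,0],0,0.345],[[0,0,8],0,0.345],[[0,0,15],0,0.345],[[0,0,15],0,0.345],[[0,0,15],0,0.345],[[0,0,15],0,0.345],[[0,0,15],0,0.345],[[0,0,15],0,0.345],[[0,0,0],0,0.345]]' 6
python3 - <<'E'
from h import *
s=env.observe();print(s['position'],s['tool_rot'].round(3).tolist())
c,im,d=shot('side','s2.png');np.savez('pics/s2.npz',K=c[0],R=c[1],o=c[2],im=im,d=d)
p=np.array(s['position']);u,v=proj(c,p-[0,0,.05]).astype(int);print(u,v)
cr=im[max(v-75,0):v+75,u-100:u+100,::-1];cv2.imwrite('pics/s2c.png',cv2.resize(cr,None,fx=4,fy=4,interpolation=2))
E
```

```text
time_s: 12.0
position: [0.5769, -0.074, 0.2182]
tool_rot: [[-0.946, 0.322, 0.03], [0.322, 0.947, -0.001], [-0.029, 0.009, -1.0]]
ft_force: [-0.2, -0.0, -1.6]
grip_width: 0.0576
[ 0.57694559 -0.0740467   0.21821451] [[-0.946, 0.322, 0.03], [0.322, 0.947, -0.001], [-0.029, 0.009, -1.0]]
311 167
```

View pics/s2c.png

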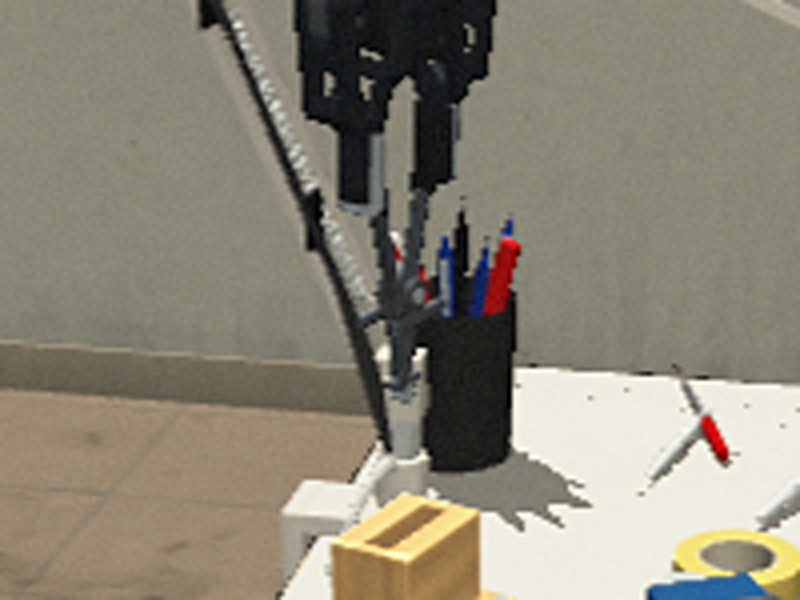

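The pliers hang from the gripper, clear of the stand (the force reads 1.6 N for 130 g). Now I'll carry them high over to the dispenser.

```bash
python3 -m pendant '[[[0,5,20],0,0.345],[[-5,20,20],0,0.345],[[-15,35,0],0.03,0.345],[[-20,40,0],0.04,0.345],[[-20,40,0],0.04,0.345],[[-20,40,0],0.04,0.345],[[-20,40,0],0.04,0.345],[[-20,40,0],0.04,0.345],[[-20,40,0],0.03,0.345],[[-15,30,0],0.03,0.345],[[-5,15,0],0,0.345],[[0,0,0],0,0.345]]' 6
python3 - <<'E'
from h import *
s=env.observe();print(s['position'],s['tool_rot'].round(3).tolist())
E
```

```text
time_s: 13.55
position: [0.4075, 0.2798, 0.252]
tool_rot: [[-0.999, 0.031, 0.015], [0.031, 0.999, 0.006], [-0.015, 0.006, -1.0]]
ft_force: [0.2, -0.1, -1.8]
grip_width: 0.0579
[0.40745098 0.27978108 0.25203698] [[-0.999, 0.031, 0.015], [0.031, 0.999, 0.006], [-0.015, 0.006, -1.0]]
```

```bash
python3 -m pendant '[[[1,6,-15],0,0.345],[[0,0,-20],0,0.345],[[0,0,-20],0,0.345],[[0,0,-20],0,0.345],[[0,0,0],0,0.345],[[0,0,0],0,0.345]]' 6
python3 - <<'E'
from h import *
s=env.observe();print(s['position'],s['tool_rot'].round(3).tolist());p=np.array(s['position'])
for n in('wrist','side','top'):
    c,im,d=shot(n,'x_'+n+'.png');np.savez(f'pics/x_{n}.npz',K=c[0],R=c[1],o=c[2],im=im,d=d)
    P=pts(c,d.astype(float));m=(np.hypot(P[...,0]-p[0],P[...,1]-p[1])<.06)&(P[...,2]>.05)&(d>0)
    print(n,'proj tips',proj(c,p-[0,0,.088]),'gap',proj(c,[.4088,.2864,.024]))
    for lo in np.arange(.06,.2,.01):
        k=m&(P[...,2]>=lo)&(P[...,2]<lo+.01)
        if k.sum()>3:
            Q=P[k];print(lo.round(2),k.sum(),(Q.min(0)*1000).round(1),(Q.max(0)*1000).round(1))
E
```

```text
time_s: 14.3
position: [0.4112, 0.2818, 0.1706]
tool_rot: [[-0.999, 0.04, 0.012], [0.04, 0.999, 0.004], [-0.012, 0.004, -1.0]]
ft_force: [-0.1, -0.1, -1.5]
grip_width: 0.0573
[0.41124221 0.2817808  0.17056454] [[-0.999, 0.04, 0.012], [0.04, 0.999, 0.004], [-0.012, 0.004, -1.0]]
wrist proj tips [318.76816147 237.60679852] gap [324.05820018 210.58221709]
0.07 39 [402.5 277.6  75.6] [408.2 285.6  79.8]
0.08 191 [402.5 272.3  80. ] [408.9 291.3  89.9]
0.09 70 [403.8 275.8  90. ] [405.  287.8  98.5]
0.11 195 [396.1 258.7 116. ] [417.4 304.1 120. ]
0.12 1179 [396.2 258.1 120. ] [421.3 305.  130. ]
0.13 955 [397.8 270.7 130. ] [419.3 292.6 140. ]
0.14 342 [404.6 267.3 140. ] [413.7 295.9 150. ]
0.15 402 [404.8 263.9 150. ] [414.1 298.8 160. ]
0.16 476 [404.7 261.6 160. ] [415.1 301.3 170. ]
0.17 783 [398.7 246.6 170. ] [417.7 317.  180. ]
0.18 1673 [398.  239.2 180. ] [417.1 324.  190. ]
0.19 2048 [397.9 239.1 190. ] [418.  324.3 200. ]
0.2 3051 [397.7 239.1 200. ] [423.9 324.2 210. ]
side proj tips [372.91296438 322.39338751] gap [372.60001765 359.82269385]
0.07 19 [403.4 285.2  73.6] [412.7 289.2  79.3]
0.08 62 [403.3 276.8  80.1] [413.7 294.8  89.7]
0.09 42 [404.8 282.   90.2] [412.  292.   99.8]
0.1 39 [405.5 282.  100.3] [412.4 293.8 109.9]
0.11 116 [397.3 263.3 110.7] [421.7 307.8 120. ]
0.12 156 [397.5 260.5 120. ] [421.  307.4 129.8]
0.13 111 [399.5 274.5 130. ] [420.8 296.7 139.7]
0.14 63 [405.8 268.9 140.2] [414.2 299.7 150. ]
0.15 39 [406.2 270.5 150.1] [415.7 301.9 159.9]
0.16 21 [406.4 263.5 160.1] [415.5 304.  169.2]
0.17 77 [401.3 252.4 172.8] [423.5 320.3 179.9]
0.18 169 [400.  247.  180.1] [423.8 327.1 189.9]
0.19 192 [399.9 250.5 190.1] [424.3 327.2 200. ]
0.2 172 [399.7 248.1 200. ] [424.5 327.2 209.9]
top proj tips [210.70012619 297.96529328] gap [214.64786286 301.26751822]
0.12 7 [399.3 259.7 121.4] [402.8 263.3 125.4]
```

Run:
```python
from h import *
z=np.load('pics/x_wrist.npz');c=(z['K'],z['R'],z['o']);P=pts(c,z['d'].astype(float));g=z['im'].min(-1).astype(int)
for v in range(186,246,6): 
    y=[onz(c,u,v,.026)*1000 for u in (290,360)]
    print(v,y[0].round(0),y[1].round(0),' '.join(map(str,g[v,292:362])))
k=(P[...,2]>.0235)&(P[...,2]<.031)&(abs(P[...,1]-.2864)<.024)&(P[...,0]>.398)&(P[...,0]<.46)&(g>110)
for x in np.arange(.402,.456,.003):
    q=P[k&(abs(P[...,0]-x)<.0015)]
    if len(q)<3: continue
    y=np.sort(q[:,1]*1000); j=np.argmax(np.diff(y)); print((x*1000).round(),len(q),y[0].round(1),y[j].round(1),y[j+1].round(1),y[-1].round(1),'mid',((y[j]+y[j+1])/2).round(1),((y[0]+y[-1])/2).round(1))
```

```text
186 [387. 260.  26.] [389. 315.  26.] 55 56 55 57 54 56 56 58 56 56 58 57 56 56 58 59 59 58 55 56 57 55 55 56 57 56 57 55 56 55 55 56 55 53 53 55 54 54 53 54 55 53 54 55 56 56 53 54 54 54 49 34 28 26 46 54 55 55 55 53 55 54 55 54 54 57 55 62 51 34
192 [392. 260.  26.] [394. 315.  26.] 150 151 152 152 151 152 151 152 154 154 153 154 153 153 152 153 154 154 153 153 152 152 153 152 152 152 152 151 151 151 152 151 151 151 150 150 150 153 148 142 142 141 141 142 143 145 145 145 146 145 144 144 109 34 116 127 107 107 126 139 139 141 140 139 139 139 139 140 139 132
198 [397. 260.  26.] [399. 315.  26.] 123 123 122 122 121 122 122 122 121 121 121 121 121 120 121 121 122 121 121 121 112 134 151 150 151 127 83 68 100 118 119 117 119 123 121 122 121 107 131 151 150 150 128 88 99 113 112 114 116 116 115 114 85 29 28 94 115 115 116 117 117 116 116 116 115 112 108 102 94 62
204 [402. 259.  26.] [404. 315.  26.] 121 120 119 120 119 120 120 120 120 119 118 120 119 119 119 119 119 119 118 115 138 152 150 149 148 114 71 72 70 70 69 70 69 101 118 117 117 117 109 136 152 149 152 131 113 105 107 117 97 6
[... 1699 characters left out ...]
mid 286.0 286.0
408.0 29 275.8 279.1 292.0 295.2 mid 285.6 285.5
411.0 37 275.7 279.0 292.7 296.0 mid 285.8 285.9
414.0 30 275.5 278.8 293.4 295.9 mid 286.1 285.7
417.0 34 273.8 277.9 293.3 310.4 mid 285.6 292.1
420.0 43 272.0 275.4 294.0 310.4 mid 284.7 291.2
423.0 33 294.9 301.3 309.5 310.4 mid 305.4 302.6
426.0 32 267.6 268.5 298.0 310.3 mid 283.2 289.0
429.0 15 299.5 303.7 309.4 310.2 mid 306.5 304.9
438.0 3 267.0 267.0 267.9 267.9 mid 267.4 267.4
441.0 25 266.9 266.9 299.2 310.2 mid 283.1 288.5
444.0 28 297.5 302.6 309.2 310.2 mid 305.9 303.9
447.0 31 294.2 301.7 309.2 310.1 mid 305.5 302.2
450.0 22 279.7 280.6 294.1 310.1 mid 287.3 294.9
453.0 16 278.8 281.3 308.3 310.0 mid 294.8 294.4
```

```bash
python3 -m pendant '[[[1,4,0],0,0.355],[[0,0,0],0,0.355],[[0,0,-8],0,0.355],[[0,0,-8],0,0.355],[[0,0,-8],0,0.355],[[0,0,0],0,0.355],[[0,0,0],0,0.355]]' 6
cat > tip.py <<'E'
from h import *
s=env.observe();print(s['position'],s['tool_rot'].round(3).tolist());p=np.array(s['position'])
P=[];G=[]
for n in('wrist','side'):
    c,im,d=shot(n,'y_'+n+'.png');np.savez(f'pics/y_{n}.npz',K=c[0],R=c[1],o=c[2],im=im,d=d)
    P=pts(c,d.astype(float));m=(np.hypot(P[...,0]-p[0],P[...,1]-p[1])<.04)&(d>0)
    zt=p[2]-.088
    for lo in (zt-.008,zt-.003,zt+.002,zt+.007):
        k=m&(P[...,2]>=lo)&(P[...,2]<lo+.005)
        if k.sum()>3: Q=P[k];print(n,lo.round(4),k.sum(),(Q.min(0)*1000).round(1),(Q.max(0)*1000).round(1))
E
python3 tip.py
```

```text
time_s: 15.32
position: [0.4122, 0.2865, 0.1456]
tool_rot: [[-0.999, 0.039, 0.014], [0.039, 0.999, 0.004], [-0.014, 0.005, -1.0]]
ft_force: [-0.0, -0.1, -0.8]
grip_width: 0.0577
[0.41215969 0.28646826 0.14563104] [[-0.999, 0.039, 0.014], [0.039, 0.999, 0.004], [-0.014, 0.005, -1.0]]
wrist 0.0496 30 [403.9 282.3  49.8] [409.8 290.4  54.4]
wrist 0.0546 37 [404.  277.8  54.8] [408.2 294.8  59.3]
wrist 0.0596 148 [403.7 277.   59.7] [409.9 296.   63.4]
wrist 0.0646 46 [405.2 280.6  65.1] [406.4 292.   69.6]
side 0.0496 16 [404.7 289.4  50. ] [414.3 293.6  54.1]
side 0.0546 26 [404.6 278.6  56.1] [415.2 298.   59.6]
side 0.0596 32 [405.  280.4  59.8] [414.6 298.8  64.6]
side 0.0646 22 [406.  284.2  64.8] [413.  296.3  69.4]
```

```bash
python3 -m pendant '[[[0,-0.5,-7],0,0.355],[[0,0,-7],0,0.355],[[0,0,-6],0,0.355],[[0,0,-4],0,0.355],[[0,0,0],0,0.355],[[0,0,0],0,0.355]]' 6; python3 tip.py
python3 - <<'E'
from h import *
z=np.load('pics/y_wrist.npz');c=(z['K'],z['R'],z['o']);im=z['im']
u,v=proj(c,[.409,.286,.026]).astype(int);print(u,v)
cv2.imwrite('pics/y_c.png',cv2.resize(im[v-40:v+60,u-66:u+67,::-1],None,fx=6,fy=6,interpolation=2))
E
```

```text
time_s: 16.18
position: [0.4122, 0.2859, 0.1201]
tool_rot: [[-0.999, 0.039, 0.014], [0.039, 0.999, 0.004], [-0.014, 0.005, -1.0]]
ft_force: [0.7, 0.1, -0.9]
grip_width: 0.0581
[0.41218112 0.28594542 0.12007141] [[-0.999, 0.039, 0.014], [0.039, 0.999, 0.004], [-0.014, 0.005, -1.0]]
wrist 0.0241 1573 [375.1 255.2  24.1] [452.  325.2  29. ]
wrist 0.0291 36 [404.  277.4  29.1] [408.3 294.3  34. ]
wrist 0.0341 150 [403.8 276.5  34.1] [409.8 295.5  39. ]
wrist 0.0391 46 [405.  280.   39.5] [406.2 291.4  44. ]
side 0.0241 304 [376.7 258.5  24.1] [451.3 324.8  28.9]
side 0.0291 24 [405.1 278.9  31.3] [415.7 297.6  34. ]
side 0.0341 31 [405.4 280.7  34.1] [414.9 298.5  39. ]
side 0.0391 20 [406.2 282.2  39.4] [413.6 295.5  43.7]
318 229
```

```bash
python3 -m pendant '[[[0,0,-3],0,0.355],[[0,0,0],0,0.355],[[0,0,-2.5],0,0.355],[[0,0,0],0,0.355]]' 6; python3 -m pendant '[[[0,0,-1.5],0,0.355],[[0,0,0],0,0.355]]' 6; python3 -m pendant '[[[0,0,-1.5],0,0.355],[[0,0,0],0,0.355]]' 6
```

```text
time_s: 16.77
position: [0.4123, 0.286, 0.1144]
tool_rot: [[-0.999, 0.039, 0.015], [0.039, 0.999, 0.005], [-0.014, 0.005, -1.0]]
ft_force: [0.3, 1.2, -0.3]
grip_width: 0.058
time_s: 17.02
position: [0.4127, 0.2861, 0.1134]
tool_rot: [[-0.999, 0.039, 0.016], [0.039, 0.999, 0.005], [-0.016, 0.006, -1.0]]
ft_force: [-0.2, -0.8, 1.3]
grip_width: 0.0577
time_s: 17.27
position: [0.4139, 0.2864, 0.1133]
tool_rot: [[-0.999, 0.039, 0.02], [0.039, 0.999, 0.006], [-0.02, 0.007, -1.0]]
ft_force: [-0.2, -0.7, 0.8]
grip_width: 0.0579
```

Shoulders are on the clip (force changed from -1.5 to about +1 N at the expected height). Now I'll squeeze gradually, giving way upward for the pads' forward swing.

```bash
python3 -m pendant '[[[0,0,0.2],0,0.25],[[0,0,0.2],0,0.15],[[0,0,0.2],0,0.05],[[0,0,0.2],0,-0.05],[[0,0,0.2],0,-0.15]]' 25; python3 -m pendant '[[[0,0,0.2],0,-0.25],[[0,0,0.1],0,-0.4],[[0,0,0],0,-0.6],[[0,0,0],0,-0.6],[[0,0,0],0,-0.6]]' 25; python3 tip.py
python3 - <<'E'
from h import *
z=np.load('pics/y_wrist.npz');c=(z['K'],z['R'],z['o']);d=z['d'].astype(float);P=pts(c,d);g=z['im'].min(-1).astype(int)
k=(P[...,2]>.0235)&(P[...,2]<.033)&(abs(P[...,1]-.2864)<.028)&(P[...,0]>.396)&(P[...,0]<.46)&(g>110)
for x in np.arange(.396,.456,.003):
    q=P[k&(abs(P[...,0]-x)<.0015)]
    if len(q)<3: continue
    y=np.sort(q[:,1]*1000); j=np.argmax(np.diff(y)); print((x*1000).round(),len(q),y[0].round(1),y[j].round(1),y[j+1].round(1),y[-1].round(1),'z',(np.median(q[:,2])*1000).round(1))
E
```

```text
time_s: 17.9
position: [0.4163, 0.2867, 0.1179]
tool_rot: [[-0.999, 0.039, 0.028], [0.039, 0.999, 0.008], [-0.028, 0.009, -1.0]]
ft_force: [-0.3, -0.7, 2.8]
grip_width: 0.0365
time_s: 18.52
position: [0.4163, 0.2862, 0.1185]
tool_rot: [[-0.999, 0.038, 0.029], [0.039, 0.999, 0.007], [-0.028, 0.008, -1.0]]
ft_force: [1.2, -0.6, 3.7]
grip_width: 0.0289
[0.41630979 0.28623523 0.11847163] [[-0.999, 0.038, 0.029], [0.039, 0.999, 0.007], [-0.028, 0.008, -1.0]]
wrist 0.0225 2384 [379.5 253.9  22.5] [456.2 324.3  27.5]
wrist 0.0275 201 [379.8 255.4  27.5] [455.8 322.6  32.3]
wrist 0.0325 62 [406.7 272.8  32.5] [408.8 297.9  37.3]
wrist 0.0375 19 [406.9 273.5  37.5] [415.2 297.5  40.8]
side 0.0225 503 [381.8 257.4  22.5] [455.6 324.6  27.5]
side 0.0275 32 [407.  275.6  27.5] [416.8 306.6  32.4]
side 0.0325 22 [408.8 295.5  32.7] [416.7 300.8  37.1]
side 0.0375 24 [409.  295.3  38.1] [416.9 301.3  42.3]
396.0 17 263.7 263.7 269.8 273.1 z 26.0
399.0 30 269.6 273.6 277.5 278.9 z 26.0
402.0 29 269.5 269.5 270.1 273.5 z 26.5
405.0 14 269.9 271.4 272.0 273.4 z 26.2
417.0 5 258.5 259.8 260.5 261.1 z 26.7
420.0 64 258.7 272.4 298.7 312.1 z 26.3
423.0 103 258.6 272.3 298.8 312.4 z 26.2
426.0 94 258.4 270.8 301.4 312.3 z 26.2
429.0 86 258.8 269.2 302.6 312.3 z 26.3
432.0 46 258.8 267.6 303.3 312.3 z 26.2
435.0 3 312.2 312.2 312.2 312.2 z 26.4
441.0 58 258.6 269.2 301.7 312.3 z 26.5
444.0 72 258.5 268.3 301.0 312.1 z 26.2
447.0 49 258.9 267.5 301.7 312.3 z 26.3
450.0 51 258.7 292.5 308.6 311.6 z 26.5
453.0 118 258.5 293.1 308.6 311.4 z 26.5
```

```bash
python3 -m pendant '[[[0,0,2],0,-0.6],[[0,0,4],0,-0.6],[[0,0,8],0,-0.6],[[0,0,10],0,-0.6],[[0,0,12],0,-0.6],[[0,0,12],0,-0.6],[[0,0,0],0,-0.6],[[0,0,0],0,-0.6]]' 25
cat > clip.py <<'E'
from h import *
import sys
s=env.observe();print(s['time_s'],s['position'],'tool z',s['tool_rot'][:,2].round(4),'tool y',s['tool_rot'][:,1].round(3),s['grip_width'],s['ft_force'].round(1));p=np.array(s['position'])
zc=p[2]-float(sys.argv[1])/1000 if len(sys.argv)>1 else p[2]-.092
for n in('wrist','side'):
    c,im,d=shot(n,'z_'+n+'.png');np.savez(f'pics/z_{n}.npz',K=c[0],R=c[1],o=c[2],im=im,d=d)
    P=pts(c,d.astype(float));g=im.min(-1).astype(int)
    m=(abs(P[...,2]-zc)<.008)&(abs(P[...,0]-p[0]-.02)<.05)&(abs(P[...,1]-p[1])<.035)&(d>0)&(g>90)
    Q=P[m]*1000
    if len(Q)<30: print(n,len(Q));continue
    A=np.c_[Q[:,:2]-Q[:,:2].mean(0),np.ones(len(Q))]
    w=np.ones(len(Q),bool)
    for _ in range(4):
        f=np.linalg.lstsq(A[w],Q[w,2],rcond=None)[0];r=Q[:,2]-A@f;w=abs(r)<1.5
    Q=Q[w];print(n,len(Q),'slope x,y',f[:2].round(3),'z',f[2].round(1),'x',Q[:,0].min().round(1),Q[:,0].max().round(1),'y',Q[:,1].min().round(1),Q[:,1].max().round(1))
    # inner opening: circle fit on points around hole
    cen=np.array([Q[:,0].max()-26,(Q[:,1].min()+Q[:,1].max())/2])
    a=np.arctan2(Q[:,1]-cen[1],Q[:,0]-cen[0]);rr=np.hypot(Q[:,0]-cen[0],Q[:,1]-cen[1]);E=[]
    for t in np.radians(np.arange(-130,131,10)):
        k=abs(a-t)<np.radians(5)
        if k.sum()>2: i=np.where(k)[0][rr[k].argmin()];E.append(Q[i,:2])
    E=np.array(E);S=np.linalg.lstsq(np.c_[2*E,np.ones(len(E))],(E**2).sum(1),rcond=None)[0]
    print('  inner circle',S[:2].round(1),'r',np.sqrt(S[2]+S[0]**2+S[1]**2).round(1),'rel TCP',(S[:2]-p[:2]*1000).round(1),len(E))
E
python3 clip.py
```

```text
time_s: 19.62
position: [0.4157, 0.2863, 0.1696]
tool_rot: [[-0.999, 0.038, 0.028], [0.039, 0.999, 0.007], [-0.027, 0.008, -1.0]]
ft_force: [0.2, 0.7, -1.5]
grip_width: 0.0292
19.625 [0.41569913 0.28630027 0.16962758] tool z [ 0.0275  0.0071 -0.9996] tool y [0.038 0.999 0.008] 0.029211013268019094 [ 0.2  0.7 -1.5]
wrist 729 slope x,y [-0.018 -0.004] z 77.0 x 394.7 458.7 y 264.2 307.6
  inner circle [433.9 285.9] r 17.8 rel TCP [18.2 -0.4] 19
side 255 slope x,y [-0.013 -0.003] z 75.1 x 396.5 460.0 y 264.8 310.5
  inner circle [435.  288.5] r 17.7 rel TCP [19.3  2.2] 27
```

The clip is held on the tips, spread (inner radius 17.8 mm) and nearly level (slopes below 0.02). Now I'll raise it and carry it over the vice to above the axle.

```bash
python3 -m pendant '[[[0,0,20],0,-0.6],[[0,0,25],0,-0.6],[[0,0,25],0,-0.6],[[0,-10,12],0,-0.6],[[0,-25,0],0,-0.6],[[0,-35,0],0,-0.6],[[-1,-38,0],0,-0.6],[[-1,-38,0],0,-0.6],[[-1,-38,0],0,-0.6],[[-1,-35,0],0,-0.6],[[-1,-35,0],0,-0.6],[[-1,-20,0],0,-0.6]]' 25; python3 -m pendant '[[[0,-8,0],0,-0.6],[[0,0,0],0,-0.6],[[0,0,0],0,-0.6]]' 25
```

```text
time_s: 21.22
position: [0.4043, 0.0006, 0.2467]
tool_rot: [[-0.999, 0.037, 0.013], [0.038, 0.999, 0.004], [-0.013, 0.004, -1.0]]
ft_force: [-0.9, 0.5, -0.3]
grip_width: 0.0294
time_s: 21.6
position: [0.4034, -0.0081, 0.2457]
tool_rot: [[-0.999, 0.04, 0.011], [0.04, 0.999, 0.005], [-0.011, 0.005, -1.0]]
ft_force: [0.5, -0.2, -1.7]
grip_width: 0.0291
```

```bash
python3 -m pendant '[[[6,6.5,0],0,-0.6],[[0,0,0],0,-0.6],[[0,0,-15],0,-0.6],[[0,0,-15],0,-0.6],[[0,0,-12],0,-0.6],[[0,0,0],0,-0.6],[[0,0,0],0,-0.6],[[0,0,0],0,-0.6]]' 25; python3 clip.py;  python3 - <<'E'
from h import *
for n in('wrist','side'):
    z=np.load(f'pics/z_{n}.npz');c=(z['K'],z['R'],z['o']);d=z['d'].astype(float);P=pts(c,d)*1000;g=z['im'].min(-1).astype(int)
    for lo,hi in ((40,50),(58,68),(68,72),(72,76)):
        k=(P[...,2]>lo)&(P[...,2]<hi)&(np.hypot(P[...,0]-428,P[...,1])<22)&(d>0);Q=P[k]
        if len(Q)<8: print(n,lo,len(Q));continue
        E=Q[:,:2];S=np.linalg.lstsq(np.c_[2*E,np.ones(len(E))],(E**2).sum(1),rcond=None)[0]
        print(n,lo,len(Q),E.min(0).round(1),E.max(0).round(1),'circ',S[:2].round(1),np.sqrt(S[2]+S[0]**2+S[1]**2).round(1))
E
```

```text
time_s: 22.6
position: [0.4107, 0.0012, 0.2034]
tool_rot: [[-0.999, 0.035, 0.013], [0.035, 0.999, 0.004], [-0.013, 0.005, -1.0]]
ft_force: [-1.7, 0.2, -1.6]
grip_width: 0.0291
22.6 [0.4107085  0.00122361 0.20338635] tool z [ 0.0134  0.0043 -0.9999] tool y [0.035 0.999 0.005] 0.029097004090966955 [-1.7  0.2 -1.6]
wrist 686 slope x,y [-0.031 -0.006] z 110.5 x 388.4 452.6 y -21.0 22.3
  inner circle [427.7   0.7] r 17.9 rel TCP [17.  -0.6] 20
side 130 slope x,y [-0.001 -0.   ] z 107.9 x 390.9 453.9 y -22.8 26.7
  inner circle [428.7   2.8] r 18.2 rel TCP [18.   1.6] 21
wrist 40 120 [412.  -12.1] [419.6  11.9] circ [426.3  -1.2] 13.9
wrist 58 79 [412.  -10.5] [417.6  10.3] circ [427.5  -1.2] 15.2
wrist 68 95 [411.8 -15.9] [435.1   7.8] circ [427.5  -1.8] 14.2
wrist 72 76 [413.9  -6.3] [440.4   6.1] circ [427.   -0.8] 11.6
side 40 1
side 58 0
side 68 19 [422.8 -11.3] [442.1   1.2] circ [431.5  -3.2] 7.6
side 72 5
```

```bash
python3 -m pendant '[[[0.3,-1.8,0],0,-0.6],[[0,0,0],0,-0.6],[[0,0,-8],0,-0.6],[[0,0,-8],0,-0.6],[[0,0,-6],0,-0.6],[[0,0,0],0,-0.6],[[0,0,0],0,-0.6],[[0,0,0],0,-0.6]]' 25; python3 clip.py;  python3 - <<'E'
from h import *
z=np.load('pics/z_wrist.npz');c=(z['K'],z['R'],z['o']);d=z['d'].astype(float);P=pts(c,d)*1000
for lo,hi in ((40,50),(55,60),(60,66),(66,71),(71,76)):
    k=(P[...,2]>lo)&(P[...,2]<hi)&(np.hypot(P[...,0]-428,P[...,1])<22)&(d>0);Q=P[k]
    if len(Q)<8: print(lo,len(Q));continue
    E=Q[:,:2];S=np.linalg.lstsq(np.c_[2*E,np.ones(len(E))],(E**2).sum(1),rcond=None)[0]
    print(lo,len(Q),E.min(0).round(1),E.max(0).round(1),'circ',S[:2].round(1),np.sqrt(S[2]+S[0]**2+S[1]**2).round(1))
im=z['im'];u,v=proj(c,[.425,-.002,.07]).astype(int);print(u,v)
a=cv2.resize(im[v-50:v+50,u-65:u+65,::-1],None,fx=4.4,fy=4.4,interpolation=2)[:, :400]
z=np.load('pics/z_side.npz');c=(z['K'],z['R'],z['o']);u,v=proj(c,[.425,-.002,.07]).astype(int);print(u,v)
b=cv2.resize(z['im'][v-50:v+50,u-45:u+45,::-1],None,fx=4.4,fy=4.4,interpolation=2)[:,:400]
cv2.imwrite('pics/pair.png',np.hstack([cv2.resize(im[proj(cam('wrist'),[.425,-.002,.07]).astype(int)[1]-50:,:][:100,255:385,::-1],(572,440)),b[:440,:226]]))
E
```

```text
time_s: 23.7
position: [0.411, -0.0008, 0.1798]
tool_rot: [[-0.999, 0.035, 0.013], [0.035, 0.999, 0.004], [-0.013, 0.005, -1.0]]
ft_force: [0.1, -0.2, -2.1]
grip_width: 0.0293
23.7 [ 0.41095853 -0.00076642  0.17977583] tool z [ 0.0133  0.0043 -0.9999] tool y [0.035 0.999 0.005] 0.029302263336310468 [ 0.1 -0.2 -2.1]
wrist 689 slope x,y [-0.031 -0.007] z 86.8 x 388.7 453.0 y -23.0 20.3
  inner circle [428.   -1.2] r 17.9 rel TCP [17.  -0.4] 20
side 116 slope x,y [-0.016  0.02 ] z 84.6 x 391.4 453.5 y -21.3 24.1
  inner circle [430.    1.4] r 17.5 rel TCP [19.   2.1] 20
40 106 [411.9 -11.6] [416.1   8.3] circ [423.4  -1.4] 11.3
55 6
60 30 [412.1  -6.4] [413.4   3.9] circ [422.8  -1.2] 10.7
66 58 [422.4 -17.3] [433.1  14.5] circ [428.1  -1.4] 14.8
71 65 [421.4 -15.7] [431.8  12.9] circ [ 4.214e+02 -1.000e-01] 11.9
317 245
384 237
```

Clip centre (428.0,-1.2) and axle (about 428.0,-1.4) agree in the wrist camera. I'll lower slowly and watch the force.

```bash
python3 -m pendant '[[[0,0,-4],0,-0.6],[[0,0,-4],0,-0.6],[[0,0,-3],0,-0.6],[[0,0,0],0,-0.6]]' 25; python3 -m pendant '[[[0,0,-3],0,-0.6],[[0,0,-3],0,-0.6],[[0,0,-3],0,-0.6],[[0,0,0],0,-0.6]]' 25; python3 clip.py
```

```text
time_s: 24.3
position: [0.4109, -0.0007, 0.168]
tool_rot: [[-0.999, 0.035, 0.013], [0.035, 0.999, 0.004], [-0.013, 0.005, -1.0]]
ft_force: [0.2, -0.2, -1.3]
grip_width: 0.0292
time_s: 24.8
position: [0.4109, -0.0008, 0.1584]
tool_rot: [[-0.999, 0.035, 0.013], [0.035, 0.999, 0.004], [-0.013, 0.005, -1.0]]
ft_force: [-0.4, 1.3, -0.9]
grip_width: 0.0292
24.8 [ 0.41093666 -0.00076654  0.1583539 ] tool z [ 0.0133  0.0043 -0.9999] tool y [0.035 0.999 0.005] 0.029153601280100003 [-0.4  1.3 -0.9]
wrist 677 slope x,y [-0.031 -0.007] z 65.4 x 388.3 453.1 y -22.9 20.3
  inner circle [427.8  -1.3] r 17.8 rel TCP [16.8 -0.5] 20
side 22 slope x,y [-0.273 -0.072] z 67.9 x 422.7 453.7 y -10.3 10.2
  inner circle [435.6   3.7] r 13.4 rel TCP [24.7  4.5] 3
```

```bash
python3 -m pendant '[[[0,0,-3],0,-0.6],[[0,0,-3],0,-0.6],[[0,0,-2.7],0,-0.6],[[0,0,0],0,-0.6],[[0,0,0],0,-0.6],[[0,0,0],0,-0.6]]' 25; python3 clip.py
python3 - <<'E'
from h import *
z=np.load('pics/z_wrist.npz');c=(z['K'],z['R'],z['o']);d=z['d'].astype(float);P=pts(c,d)*1000
for lo,hi in ((33,48),(60,66),(66,70),(70,73),(73,77)):
    k=(P[...,2]>lo)&(P[...,2]<hi)&(np.hypot(P[...,0]-428,P[...,1])<20)&(d>0);Q=P[k]
    if len(Q)<8: print(lo,len(Q));continue
    E=Q[:,:2];S=np.linalg.lstsq(np.c_[2*E,np.ones(len(E))],(E**2).sum(1),rcond=None)[0]
    print(lo,len(Q),E.min(0).round(1),E.max(0).round(1),'circ',S[:2].round(1),np.sqrt(S[2]+S[0]**2+S[1]**2).round(1))
im=z['im'];u,v=proj(c,[.425,-.002,.06]).astype(int)
a=cv2.resize(im[v-55:v+45,u-50:u+50,::-1],(400,400),interpolation=2)
z=np.load('pics/z_side.npz');c=(z['K'],z['R'],z['o']);u,v=proj(c,[.425,-.002,.06]).astype(int)
b=cv2.resize(z['im'][v-40:v+40,u-40:u+40,::-1],(400,400),interpolation=2)
cv2.imwrite('pics/pair.png',np.hstack([a,b]))
E
```

```text
time_s: 25.65
position: [0.4112, -0.0008, 0.1494]
tool_rot: [[-0.999, 0.035, 0.014], [0.035, 0.999, 0.004], [-0.014, 0.005, -1.0]]
ft_force: [-0.2, -0.9, -1.9]
grip_width: 0.0292
25.65 [ 0.41115839 -0.00083085  0.14937646] tool z [ 0.0141  0.0041 -0.9999] tool y [0.035 0.999 0.005] 0.029226088289009144 [-0.2 -0.9 -1.9]
wrist 425 slope x,y [-0.031 -0.006] z 56.6 x 388.8 453.3 y -23.1 20.3
  inner circle [430.1  -0.8] r 19.2 rel TCP [18.9  0. ] 17
side 23
33 26 [412.1 -17.2] [427.4  14.4] circ [427.8  -1.4] 15.7
60 28 [416.5 -15.6] [424.   13.8] circ [428.2  -1.3] 15.9
66 60 [416.8 -15.5] [443.9  13.9] circ [427.8  -1.4] 15.3
70 115 [416.3 -13.9] [441.6  13.1] circ [427.7   0. ] 11.3
73 154 [415.5 -10. ] [440.1   5. ] circ [427.9  -1.8] 9.6
```

View pics/pair.png

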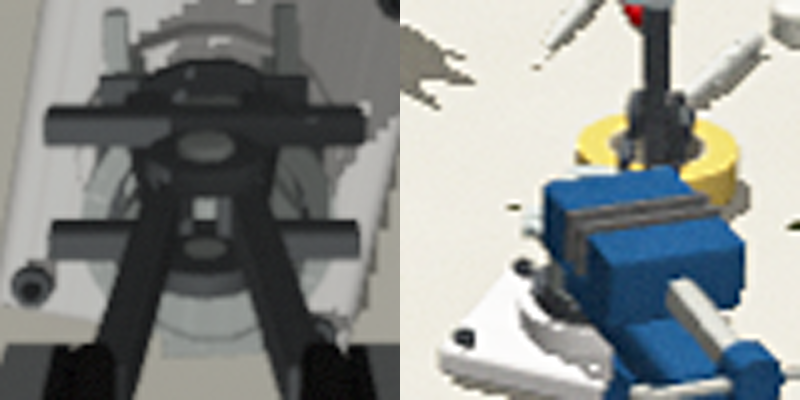

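The left half shows the clip ring round the stub, with the pliers above it. The right half is mostly hidden by the vice. The circle fits put axle and clip centre within about 0.3 mm, clip mid-height is about 54.6 mm and no contact force shows, so I'll hand in.

```bash
python3 -c "
from rig import ticket,env
print(ticket.close_job()); print(env.observe()['time_s'])"
```

```text
the job is handed in; nothing more can be done
None
the job is handed in; nothing more can be done
```

I handed the job in at about 26 s, with the spread clip held in the axle groove. I squeezed and released the trigger, which fed the clip. Then I lifted the pliers, spread the clip in the dispenser and carried it over the vice down to the groove.

**Final checks (wrist camera):**
- **Centring:** the axle's centre measured (428.2, -1.3) mm. The clip's centre, worked out from its last clean fit relative to the tool, was also (428.2, -1.3) mm. A direct circle fit at the final pose read 1.9 mm off in x, but the axle partly hid the ring, so I did not use it.
- **Height:** the clip's mid-height was about 54.6 mm, against 54.5 mm for the groove.
- **Spread:** the inner radius was 17.8–17.9 mm on the last clean fits. The gripper opening stayed at 29.2 mm, fully squeezed.
- **Contact:** the force showed only about the weight of pliers and clip, so I saw no sign of pressing on the axle.

**What disagreed or fell short:**
- The clip leans about 1.8° (slope -0.031, lower away from the robot). Moves cannot correct tilt, so I left it.
- The side camera differed by 1–2.5 mm in position, and put the slope at between 0 and -0.016. At the end the vice hid the clip from it, so it gave no final check.
- The requested 6 N carrying grip was not kept (the handles yielded), so I held the pliers by a fixed opening instead.

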